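# Sort footed glass slabs by weight with a lifter

## Robot

A 7-joint arm with a two-finger parallel gripper is mounted at the origin on the work surface. World frame = base frame: x ahead of the robot, y to its left, z up, the work surface at z = 0. Lengths are in m, angles in rad, forces in N, time in s.
With the tool pointing down it reaches from about 0.425 to 0.925 m from the base axis. Payload 6.8 kg.
Tool frame: the origin (TCP) lies on the front face of the gripper's body, between the roots of the fingers; the fingertips stand 73 mm ahead of it and the grasp point (between the pads) lies 54 mm ahead of it (env.nose_length is the distance from the TCP to the fingertips, in m); z points along the fingers, y is the direction in which the jaws open and shut (so a half turn about z gives the same grasp; the last joint's range is limited). The gripper opens to 85 mm and grips with 20 to 120 N. Pads are 22 mm wide; open, the fingers measure 114 mm over their backs; the gripper's body (76 mm by 85 mm) begins 54 mm behind the grasp point. The pads swing forward as they close: fully open they stand 13 mm farther back than shut.
Start: joints at [-1.336, 0.477, 0.022, 1.555, -0.011, 1.109, -0.083], TCP at [0.227, 0.636, 0.304] pointing down, gripper open.
Joint ranges: [-2.96, 2.96], [-0.34, 2.1], [-1.41, 1.46], [0.24, 2.44], [-1.37, 4.51], [0.17, 1.92], [-2.96, 2.96]. Speed limits (rad/s): [2.39, 2.39, 3.14, 3.14, 3.14, 3.14, 3.14].

## Interface

Orientations are given as a unit quaternion [w, x, y, z].
In Python, from cell import env, kin, camera, calibration, job gives the robot as it stands. The module is installed in compiled form; this text tells all that it offers. Calls block until the motion is done:
- env.reach(position, orientation): joint-space move of the TCP to a pose.
- env.movel(position, velocity=0.15, rot=None, stop_force=None): straight line of the TCP; rot=None keeps the orientation; velocity is the mean speed in m/s. With stop_force (N) it stops when the force on the tool has changed by that much, and returns True; else False.
- env.goto_joints(angles): joint-space move.
- env.grip(opening, f_grip=None): finger opening in m; f_grip is the grip in N (None keeps the last); returns when the fingers have stopped.
- env.dwell(seconds).
- kin.inverse_kinematics(position, orientation): joint angles nearest the present ones, or None.
- env.get_state(): the state.
- camera(name): name is "scene" or "side" or "wrist"; returns (picture, depth): 480x640x3 uint8, blue, green, red; 480x640 float32, m along the optical axis (not along the pixel's ray), 0 where there is no reading.
- calibration(name): a dict with "fx", "fy", "cx", "cy" (pixels), "rvec" (rotation vector, rad) and "tvec" (3), from world to camera coordinates, as OpenCV has them. Camera axes: x right, y down, z forward; pixel columns grow to the right and rows downward; lengths in m; the calibration is good to about 2 mm. The wrist camera is an equidistant fisheye: a pixel r from the principal point sees the ray r / f radians off the axis. A picture is of the moment at which its call begins: read the wrist's pose just before it. calibration takes no time and is no camera call; for the wrist camera it gives the pose at the moment of the call.
A pose or a line that the arm cannot do raises env.PlanningError and nothing moves.
- job.job_done(): hands the job in, once; it reports no verdict.
The state is a dict: "time": time; "qpos": joint angles; "joint_velocities": joint speeds; "joint_torque": joint torques, N m; "tcp_pos": TCP position; "orientation": TCP orientation; "force": force on the tool from outside, world axes, zero at the start; "torque": the same for the moment, N m; "opening": finger opening in m.
Only numpy, scipy, OpenCV 4.12 (cv2) and the standard library are available. Lean on these libraries where they do the work, as an engineer would, in place of code of your own. Each camera call takes 0.05 s, during which the arm holds its last target.

## Task

The two or three glass slabs on the board look alike, but some are heavy lead glass: slide the lifter under each one, lift it to feel its weight, and set those heavier than about 400 g in a row along the left lath and the lighter ones along the right lath, each standing flat and square with one side butted up against the lath's face on the robot's side. Touch the glass only with the lifter, leave the other things where they are, and at the end stand the lifter back on the middle of its mat.

Things in the scene. Friction and masses are not known exactly. Their poses are not given: they have to be found in the camera images.
- slab_1: one of up to 3 alike amber glass slabs, 70 x 70 x 20 mm on 4 slippery nylon feet (10 mm across, 12 mm tall, centred 29 mm either way from the middle): 32 mm high, a 12 mm gap under it, a clear 48 mm passage from each of its 4 sides. 220 to 620 g, different at each start, not visible. Origin: centre, at the bottom of the feet; z up, x and y square to the sides. None if absent
- slab_2: one of up to 3 alike amber glass slabs, 70 x 70 x 20 mm on 4 slippery nylon feet (10 mm across, 12 mm tall, centred 29 mm either way from the middle): 32 mm high, a 12 mm gap under it, a clear 48 mm passage from each of its 4 sides. 220 to 620 g, different at each start, not visible. Origin: centre, at the bottom of the feet; z up, x and y square to the sides. None if absent
- slab_3: one of up to 3 alike amber glass slabs, 70 x 70 x 20 mm on 4 slippery nylon feet (10 mm across, 12 mm tall, centred 29 mm either way from the middle): 32 mm high, a 12 mm gap under it, a clear 48 mm passage from each of its 4 sides. 220 to 620 g, different at each start, not visible. Origin: centre, at the bottom of the feet; z up, x and y square to the sides. None if absent
- lifter: loose C-shaped steel glass lifter, 250 g: flat blade 60 x 30 x 3 mm (x -37 to +23 mm, tip at +x), upright heel, arm from its top back over the blade, wooden grip block on the arm. A slab pushed up to the heel lies centred under the block and overhangs the tip by 10 mm. Origin: on the blade's underside, right below the block; x to the tip, z up. Starts standing on the mat
- lifter_grip (a point): middle of the lifter's square grip block, 24 x 24 mm and 40 mm tall (58 to 98 mm above the blade's underside), 78 mm above the blade's underside; held from above. The arm below it is 8 mm thick (50 to 58 mm) and reaches from x = -45 to +12 mm of the lifter
- lifter_heel (a point): middle of the heel's inner face, where a slab's edge stops: x = -37 mm, 20 mm above the blade's underside. The heel is 30 mm wide and 8 mm thick (rear at x = -45 mm)
- mat: grey mat 110 x 70 mm lying flat on the board (1 mm, part of the surface: nothing catches on it), the lifter's place. Origin: its centre
- lath_left: fixed straight dark wooden lath on the board to the robot's left, 270 mm long (along its y), 20 mm wide (x), 25 mm high: the stop for the row of heavy slabs. Slabs go in front of it, on the robot's side (-x of the lath). Origin: centre of its underside; x points away from the robot
- left_face (a point): middle of the left lath's face on the robot's side, 12.5 mm above the board; axes as the lath, so the face is the plane x = 0 of this point, and a slab butted against it has its centre at x = -35 mm here
- lath_right: fixed straight dark wooden lath on the board to the robot's right, 270 mm long (along its y), 20 mm wide (x), 25 mm high: the stop for the row of light slabs. Slabs go in front of it, on the robot's side (-x of the lath). Origin: centre of its underside; x points away from the robot
- right_face (a point): middle of the right lath's face on the robot's side, 12.5 mm above the board; axes as the lath, so the face is the plane x = 0 of this point, and a slab butted against it has its centre at x = -35 mm here
- board: fixed pale plywood glazing board on the bench, 600 x 970 mm, 6 mm thick, its flat top at z = 6 mm: all the things listed stand on it. Origin: centre of its underside
- solder_spool: bystander: aluminium spool, 48 mm across, 30 mm high; origin centre of underside
- foil_roll: bystander: copper ring, 54 mm across, 14 mm high; origin centre of underside
- hammer: bystander: hammer lying beyond the laths
- brush: bystander: brush lying beyond the left lath
- pane_knife: bystander: small hand tool lying beyond the right lath
- flux_jar: bystander: jar 60 mm across, 70 mm high, at the left side; origin centre of underside
- weight_block: bystander: steel block 60 x 40 x 30 mm at the right side; origin centre of underside
There are look-alikes about, which are no part of the job. Of the things shaped like the lifter, the steel one is meant.

How it is judged:
On the way:
1. a slab has been lifted clear of the board on the lifter (((height (world z) of slab_1 above 0.02 m and contact force between slab_1 and lifter above 1 N) or (height (world z) of slab_2 above 0.02 m and contact force between slab_2 and lifter above 1 N) or (height (world z) of slab_3 above 0.02 m and contact force between slab_3 and lifter above 1 N))), for 0.3 s.
At the end, for the whole second after the job is handed in: Each slab stands flat, at rest, its centre 32 to 39 mm in front of a lath's face and within 125 mm of its middle, square within 0.1 rad: at the left lath if over 470 g, right if under 350 g, either between. The lifter stands upright within 35 mm of the mat's centre (((x of slab_1 in the frame of left_face between -0.039 and -0.032 m and y of slab_1 in the frame of left_face between -0.125 and 0.125 m and (angle between the x axis of slab_1 and the x axis of lath_left, either way round below 0.1 rad or angle between the y axis of slab_1 and the x axis of lath_left, either way round below 0.1 rad) and contact force between slab_1 and board above 3.43 N) or (x of slab_1 in the frame of right_face between -0.039 and -0.032 m and y of slab_1 in the frame of right_face between -0.125 and 0.125 m and (angle between the x axis of slab_1 and the x axis of lath_right, either way round below 0.1 rad or angle between the y axis of slab_1 and the x axis of lath_right, either way round below 0.1 rad) and contact force between slab_1 and board below 4.6 N)) and angle between each of slab_1, slab_2, slab_3, lifter's own z axis and vertical below 0.05 rad and height (world z) of each of slab_1, slab_2, slab_3 below 0.01 m and linear speed of each of slab_1, slab_2, slab_3, lifter below 0.01 m/s and ((x of slab_2 in the frame of left_face between -0.039 and -0.032 m and y of slab_2 in the frame of left_face between -0.125 and 0.125 m and (angle between the x axis of slab_2 and the x axis of lath_left, either way round below 0.1 rad or angle between the y axis of slab_2 and the x axis of lath_left, either way round below 0.1 rad) and contact force between slab_2 and board above 3.43 N) or (x of slab_2 in the frame of right_face between -0.039 and -0.032 m and y of slab_2 in the frame of right_face between -0.125 and 0.125 m and (angle between the x axis of slab_2 and the x axis of lath_right, either way round below 0.1 rad or angle between the y axis of slab_2 and the x axis of lath_right, either way round below 0.1 rad) and contact force between slab_2 and board below 4.6 N)) and ((x of slab_3 in the frame of left_face between -0.039 and -0.032 m and y of slab_3 in the frame of left_face between -0.125 and 0.125 m and (angle between the x axis of slab_3 and the x axis of lath_left, either way round below 0.1 rad or angle between the y axis of slab_3 and the x axis of lath_left, either way round below 0.1 rad) and contact force between slab_3 and board above 3.43 N) or (x of slab_3 in the frame of right_face between -0.039 and -0.032 m and y of slab_3 in the frame of right_face between -0.125 and 0.125 m and (angle between the x axis of slab_3 and the x axis of lath_right, either way round below 0.1 rad or angle between the y axis of slab_3 and the x axis of lath_right, either way round below 0.1 rad) and contact force between slab_3 and board below 4.6 N)) and horizontal distance between lifter and mat below 0.035 m and height (world z) of lifter below 0.012 m); the robot touches nothing.
It fails at once if a finger or the arm presses on a slab (the glass is handled with the lifter only) (contact force between any of the fingers, the arm and slab_1 above 1 N or contact force between any of the fingers, the arm and slab_2 above 1 N or contact force between any of the fingers, the arm and slab_3 above 1 N).
It fails at once if a bystander is displaced by more than 40 mm (distance of any of solder_spool, foil_roll, hammer, brush, pane_knife, flux_jar, weight_block from where it was at the start of the episode above 0.04 m).
Of slab_1, slab_2, slab_3 only 2 to 3 are there at a start; the rules pass over those that are not, and their reading is None.
At some moment in a run one of slab_1, slab_2, slab_3 may be knocked a few centimetres aside while the robot is not near it.
It also fails if it takes over 210 s, if anything falls off the work surface, if the arm or the gripper's body presses on something with over 40 N, if the wrist force passes 120 N, or if a joint passes its speed limit or range.

## Working session

There is one attempt and no reset: what is moved stays moved. The work goes in short steps, each a Python script; the robot and the scene stay as the last script left them, time stands still between calls to the robot, and variables do not carry over. Pictures are saved under pics/ and viewed, and the job is handed in when it is done.

```bash
ls; mkdir -p pics; python3 - <<'E'
from cell import env,camera,calibration
import cv2
for n in ("scene","side","wrist"):
    c=calibration(n);print(n,{k:(v if not hasattr(v,'round') else v) for k,v in c.items()})
    p,d=camera(n);cv2.imwrite(f"pics/{n}0.png",p)
s=env.get_state();print(s)
E
```

```text
pics
scene {'fx': 500.2994483812695, 'fy': 500.2994483812695, 'cx': 312.5942255975101, 'cy': 233.3195898547049, 'rvec': array([ 1.1546607 ,  2.20254859, -1.08458019]), 'tvec': array([ 0.27128816, -0.16489864,  1.5396812 ])}
side {'fx': 520.4257306889765, 'fy': 520.4257306889765, 'cx': 318.78997483022204, 'cy': 235.44982900580985, 'rvec': array([ 2.22705289, -0.94170496,  0.39999299]), 'tvec': array([-0.35014488,  0.3161986 ,  0.89724789])}
wrist {'fx': 371.64829954431775, 'fy': 371.64829954431775, 'cx': 321.3802133804025, 'cy': 235.25038768775025, 'rvec': array([-2.33979509, -1.65020732, -0.26646362]), 'tvec': array([-0.67468981, -0.04209058,  0.38060646])}
{'time': 0.15, 'qpos': array([-1.33612613,  0.4776577 ,  0.02237078,  1.55620524, -0.01148756,
        1.10931466, -0.08310107]), 'joint_velocities': array([ 0.00152426, -0.00442194, -0.00070574, -0.00208854,  0.00035229,
        0.00058104, -0.00067973]), 'joint_torque': array([ 2.39816509e-03, -5.96926010e+01,  1.60988733e+00, -2.81491703e+01,
        1.26330063e-02,  6.60376536e-03,  1.94675175e-05]), 'tcp_pos': array([0.22676242, 0.63539731, 0.3031257 ]), 'orientation': array([-6.18162257e-05,  1.70546765e-01,  9.85349314e-01, -7.25572702e-04]), 'force': array([ 0.0029756 ,  0.50347695, -0.61215099]), 'torque': array([-0.00155972, -0.00759117, -0.04654131]), 'opening': 0.0857499185990526}
```

View pics/scene0.png

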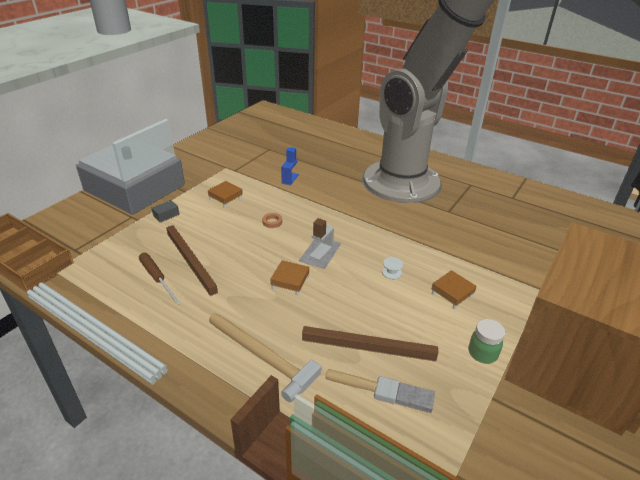

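View pics/side0.png

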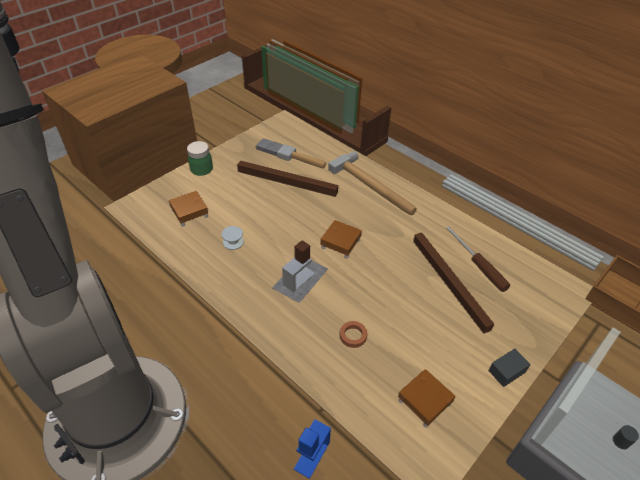

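View pics/wrist0.png

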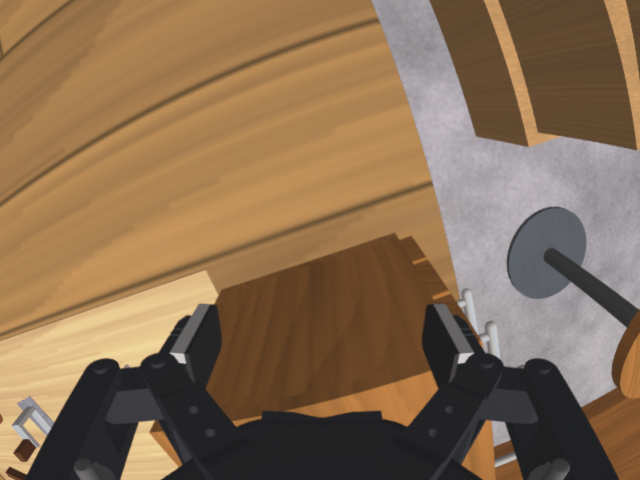

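```bash
cat > h.py <<'E'
from cell import env,kin,camera,calibration,job
import numpy as np,cv2
from scipy.spatial.transform import Rotation as R
def cloud(n):
    c=calibration(n); p,d=camera(n)
    Rm=cv2.Rodrigues(c['rvec'])[0]; v,u=np.mgrid[0:480,0:640].astype(float)
    x=(u-c['cx'])/c['fx']; y=(v-c['cy'])/c['fy']
    if n=='wrist':
        r=np.hypot(x,y); k=np.where(r>1e-6,np.tan(np.minimum(r,1.5))/np.maximum(r,1e-9),1); x=x*k;y=y*k
    P=np.stack([x*d,y*d,d],-1)
    W=(P-c['tvec'])@Rm
    W[d<=0]=np.nan
    return p,d,W
def objs(n,zlo=.012,zhi=.12,box=(.2,.95,-.55,.55),minpx=40):
    p,d,W=cloud(n)
    m=(W[...,2]>zlo)&(W[...,2]<zhi)&(W[...,0]>box[0])&(W[...,0]<box[1])&(W[...,1]>box[2])&(W[...,1]<box[3])
    nl,l,st,ce=cv2.connectedComponentsWithStats(m.astype(np.uint8),connectivity=4)
    out=[]
    for i in range(1,nl):
        if st[i,4]<minpx: continue
        q=W[l==i]; zt=np.percentile(q[:,2],90); top=q[q[:,2]>zt-.006]
        rc=cv2.minAreaRect((top[:,:2]*1000).astype(np.float32))
        out.append(dict(px=ce[i].round(),n=st[i,4],zt=zt,c=np.array(rc[0])/1000,size=np.array(rc[1])/1000,ang=rc[2],col=p[l==i].mean(0).round()))
    return out
E
python3 - <<'E'
from h import *
for n in('scene','side'):
    print(n)
    p,d,W=cloud(n);q=W[(abs(W[...,0]-.6)<.3)&(abs(W[...,1])<.4)][:,2];print('board z',np.nanmedian(q))
    for o in objs(n): print(o['px'],o['n'],'zt%.3f'%o['zt'],o['c'].round(4),o['size'].round(3),round(o['ang'],1),o['col'])
E
```

```text
scene
board z 0.004097094322657639
[150. 180.] 2330 zt0.107 [ 0.501  -0.5332] [0.02  0.183] 86.2 [113. 113. 110.]
[286. 172.] 176 zt0.055 [ 0.2126 -0.2767] [0.03  0.032] 11.5 [143.  80.  59.]
[225. 192.] 513 zt0.037 [ 0.3951 -0.3633] [0.076 0.074] 86.1 [ 52.  94. 136.]
[165. 210.] 349 zt0.035 [ 0.5512 -0.4372] [0.047 0.061] 71.8 [81. 83. 81.]
[272. 219.] 155 zt0.019 [ 0.4104 -0.1806] [0.055 0.052] 65.0 [ 80. 112. 159.]
[323. 232.] 416 zt0.101 [ 0.4467 -0.0055] [0.024 0.027] 89.6 [ 92. 103. 114.]
[192. 260.] 796 zt0.030 [ 0.6529 -0.2404] [0.273 0.021] 67.4 [50. 72. 99.]
[ 41. 266.] 1102 zt0.047 [ 0.8754 -0.5072] [0.084 0.122] 89.6 [ 49.  82. 114.]
[154. 272.] 433 zt0.029 [ 0.7425 -0.2507] [0.187 0.022] 72.3 [ 73.  92. 115.]
[393. 264.] 249 zt0.035 [0.4069 0.1758] [0.047 0.046] 56.4 [178. 183. 176.]
[289. 276.] 847 zt0.037 [ 0.5736 -0.001 ] [0.073 0.071] 15.4 [ 56.  99. 142.]
[453. 288.] 929 zt0.037 [0.3953 0.3214] [0.071 0.074] 75.3 [ 53.  95. 137.]
[ 98. 332.] 2875 zt0.022 [ 0.9248 -0.2488] [0.403 0.041] 89.9 [174. 177. 169.]
[270. 358.] 2021 zt0.031 [0.7685 0.0694] [0.26  0.089] 80.
[... 1173 characters left out ...]
9 [165. 161. 155.]
[485. 267.] 656 zt0.032 [ 0.7315 -0.2756] [0.139 0.024] 72.5 [51. 64. 87.]
[454. 283.] 1519 zt0.033 [ 0.6508 -0.2442] [0.271 0.023] 67.4 [32. 45. 68.]
[296. 264.] 755 zt0.103 [ 0.4447 -0.0083] [0.027 0.025] 4.0 [83. 86. 94.]
[615. 287.] 1251 zt0.050 [ 0.875  -0.5092] [0.125 0.079] 0.9 [37. 60. 87.]
[353. 333.] 395 zt0.021 [ 0.4081 -0.1851] [0.053 0.053] 3.5 [ 60.  84. 133.]
[509. 367.] 879 zt0.038 [ 0.5497 -0.439 ] [0.041 0.062] 75.8 [64. 64. 62.]
[541. 423.] 1829 zt0.103 [ 0.4993 -0.5401] [0.18 0.02] 0.0 [91. 91. 92.]
[426. 397.] 1764 zt0.040 [ 0.3939 -0.3647] [0.07  0.072] 84.6 [ 34.  72. 117.]
[321. 431.] 295 zt0.059 [ 0.2105 -0.2803] [0.027 0.03 ] 13.6 [152.  80.  46.]
```

```bash
cat >> h.py <<'E'
def quat(yaw):
    "tool down, tool x axis at azimuth yaw (y axis = yaw-90)"
    c,s=np.cos(yaw),np.sin(yaw)
    M=np.array([[c,s,0],[s,-c,0],[0,0,-1.]])
    q=R.from_matrix(M).as_quat(); return q[[3,0,1,2]]
def st(): 
    s=env.get_state(); return s
E
python3 - <<'E'
from h import *
c=calibration('wrist');Rm=cv2.Rodrigues(c['rvec'])[0]
s=st();q=s['orientation'];T=R.from_quat(q[[1,2,3,0]]).as_matrix()
print('cam in tool',T.T@(-Rm.T@c['tvec']-s['tcp_pos']),'axis',T.T@Rm[2],'xaxis',T.T@Rm[0])
print(T)
for yaw in np.deg2rad([0,45,90,135,180,-45,-90,-135]):
  for P in([.45,0,.142],[.39,-.36,.2],[.39,.32,.2],[.60,.22,.2],[.62,-.22,.2]):
    a=kin.inverse_kinematics(P,quat(yaw)); print(round(np.rad2deg(yaw)),P,None if a is None else np.round(a,2))
E
```

```text
cam in tool [ 0.08135092  0.00100677 -0.06934979] axis [-0.31824783 -0.00102229  0.948007  ] xaxis [8.13340504e-06 9.99999416e-01 1.08108737e-03]
[[-9.41830564e-01  3.36088060e-01 -6.77305975e-05]
 [ 3.36088059e-01  9.41830480e-01 -4.04670006e-04]
 [-7.22140161e-05 -4.03894025e-04 -9.99999916e-01]]
0 [0.45, 0, 0.142] [-0.84  0.52  0.89  2.25 -0.68  0.66 -1.03]
0 [0.39, -0.36, 0.2] [-0.15  0.61  1.07  2.04 -0.69  0.9  -0.27]
0 [0.39, 0.32, 0.2] [-1.33  0.39  0.65  2.09 -0.34  0.77 -2.04]
0 [0.6, 0.22, 0.2] [-0.91  0.61  0.65  1.77 -0.45  0.92 -1.63]
0 [0.62, -0.22, 0.2] [-0.43  0.85  1.1   1.74 -0.84  1.11 -0.63]
45 [0.45, 0, 0.142] [-0.68  0.44  0.67  2.24 -0.48  0.6  -0.44]
45 [0.39, -0.36, 0.2] [-0.15  0.61  1.07  2.04 -0.69  0.9   0.52]
45 [0.39, 0.32, 0.2] [-1.21  0.36  0.48  2.08 -0.24  0.75 -1.36]
45 [0.6, 0.22, 0.2] [-0.85  0.59  0.56  1.77 -0.38  0.9  -0.91]
45 [0.62, -0.22, 0.2] [-0.4   0.81  1.03  1.73 -0.78  1.07  0.11]
90 [0.45, 0, 0.142] [-0.6   0.41  0.56  2.24 -0.39  0.58  0.25]
90 [0.39, -0.36, 0.2] [-0.03  0.5   0.86  2.04 -0.51  0.83  1.13]
90 [0.39, 0.32, 0.2] [-1.
[... 1124 characters left out ...]
0.98  1.26  1.74 -1.    1.22 -1.3 ]
-90 [0.45, 0, 0.142] [-1.04  0.81  1.27  2.26 -1.05  0.92 -2.22]
-90 [0.39, -0.36, 0.2] [-0.24  0.78  1.27  2.05 -0.89  1.04 -1.65]
-90 [0.39, 0.32, 0.2] [-0.58  0.35 -0.27  2.04  0.13  0.77  2.21]
-90 [0.6, 0.22, 0.2] [-0.3   0.54 -0.21  1.72  0.13  0.9   2.58]
-90 [0.62, -0.22, 0.2] [-0.49  0.98  1.26  1.74 -1.    1.22 -2.09]
-135 [0.45, 0, 0.142] [-0.3   0.36  0.19  2.22 -0.13  0.56  2.34]
-135 [0.39, -0.36, 0.2] [-0.24  0.78  1.27  2.05 -0.89  1.04 -2.44]
-135 [0.39, 0.32, 0.2] [-0.71  0.34 -0.12  2.05  0.06  0.76  1.49]
-135 [0.6, 0.22, 0.2] [-0.42  0.53 -0.04  1.73  0.03  0.88  1.88]
-135 [0.62, -0.22, 0.2] [-0.09  0.6   0.48  1.71 -0.33  0.91  2.88]
```

```bash
python3 - <<'E'
from h import *
env.reach([.45,0,.36],quat(np.pi))
print(st()['qpos'].round(2),st()['time'])
p,d,W=cloud('wrist');cv2.imwrite('pics/w1.png',p)
q=W[(abs(W[...,0]-.6)<.3)&(abs(W[...,1])<.2)][:,2];print('board z',np.nanmedian(q))
for o in objs('wrist',box=(.35,.95,-.4,.4)): print(o['px'],o['n'],'zt%.3f'%o['zt'],o['c'].round(4),o['size'].round(3),round(o['ang'],1),o['col'])
E
```

```text
[-0.69  0.02  0.57  2.02 -0.01  1.1   1.46] 2.75
board z 0.006250756864666624
[572. 153.] 2675 zt0.038 [0.3933 0.3202] [0.071 0.071] 75.5 [ 39.  79. 125.]
[ 46. 156.] 2365 zt0.039 [ 0.3938 -0.3628] [0.071 0.071] 85.3 [ 20.  64. 110.]
[166. 155.] 984 zt0.020 [ 0.4086 -0.183 ] [0.053 0.053] 59.5 [ 54.  81. 131.]
[475. 154.] 1235 zt0.036 [0.4058 0.1745] [0.048 0.046] 33.6 [156. 152. 146.]
[312. 177.] 2006 zt0.104 [ 0.4452 -0.0073] [0.024 0.023] 1.8 [ 90.  93. 103.]
[318. 288.] 3393 zt0.038 [ 0.5722 -0.0019] [0.071 0.071] 15.1 [ 20.  66. 115.]
[522. 309.] 1950 zt0.031 [0.6156 0.2862] [0.023 0.168] 23.5 [28. 41. 64.]
[119. 317.] 1867 zt0.031 [ 0.631  -0.2915] [0.163 0.023] 67.2 [32. 46. 68.]
[541. 350.] 1115 zt0.025 [0.7037 0.341 ] [0.042 0.122] 15.4 [95. 94. 98.]
[414. 357.] 398 zt0.031 [0.6834 0.1298] [0.021 0.031] 18.5 [29. 43. 66.]
[122. 361.] 232 zt0.027 [ 0.7129 -0.3116] [0.052 0.01 ] 70.6 [27. 40. 60.]
[226. 364.] 405 zt0.031 [ 0.6973 -0.1323] [0.031 0.022] 68.8 [29. 42. 65.]
[352. 402.] 2349 zt0.031 [0.7705 0.0551] [0.042 0.238] 1.9 [ 62.  96. 125.]
[218. 400.] 40 zt0.021 [ 0.7726 -0.1581] [0.018 0.008] 62.5 [109. 114. 120.]
[492. 453.] 2143 zt0.106 [0.8828 0.2926] [0.027 0.062] 2.3 [41. 56. 58.]
[153. 447.] 632 zt0.023 [ 0.9235 -0.3146] [0.103 0.041] 89.5 [124. 128. 127.]
```

View pics/w1.png

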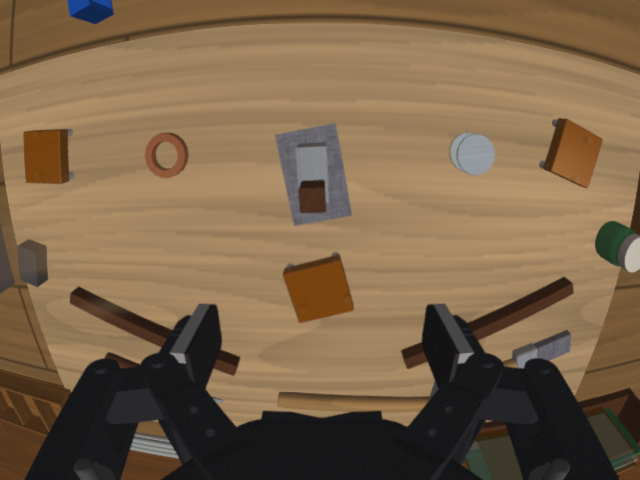

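```bash
python3 - <<'E'
from h import *
p,d,W=cloud('wrist')
for uv in [(276,136),(336,124),(352,213),(295,224)]:
    print(W[uv[1],uv[0]].round(4))
print('mat',np.mean([W[v,u] for u,v in [(276,136),(336,124),(352,213),(295,224)]],0))
reg=(abs(W[...,0]-.43)<.07)&(abs(W[...,1])<.05)
for lo,hi in((.05,.07),(.09,.12),(.0085,.016)):
    q=W[reg&(W[...,2]>lo)&(W[...,2]<hi)]
    print(lo,len(q),np.median(q[:,2]),cv2.minAreaRect((q[:,:2]*1000).astype(np.float32)))
E
```

```text
[ 0.3926 -0.0505  0.0061]
[0.3793 0.0173 0.005 ]
[0.4835 0.0372 0.0052]
[ 0.4972 -0.0305  0.0052]
mat [ 0.43817168 -0.00664388  0.00539207]
0.05 1124 0.06337159031492703 ((427.9602355957031, -8.075010299682617), (56.00650405883789, 31.06711769104004), 1.170434832572937)
0.09 702 0.10314247879061919 ((444.89483642578125, -7.342900276184082), (23.96415138244629, 23.337446212768555), 2.8391239643096924)
0.0085 23 0.009509738433744353 ((443.3651428222656, -12.23895263671875), (103.95020294189453, 40.37294006347656), 3.409877300262451)
```

```bash
python3 - <<'E'
from h import *
ph=np.deg2rad(2)
env.reach([.445,-.0073,.25],quat(np.pi+ph))
env.movel([.445,-.0073,.144],.12)
print(st()['force'])
env.grip(.015,80)
print(st()['opening'],st()['force'],st()['tcp_pos'],st()['qpos'].round(2))
env.movel([.445,-.0073,.24],.12)
print(st()['opening'],st()['force'],st()['time'])
p,d,W=cloud('wrist');cv2.imwrite('pics/w2.png',p)
p,d=camera('side');cv2.imwrite('pics/s2.png',p)
E
```

```text
[ 0.21763388  0.31153062 -0.10545274]
0.02304045747461189 [-0.53823019 -0.44187879  5.90261111] [ 0.44518005 -0.00739241  0.14431556] [-0.53  0.38  0.49  2.25 -0.33  0.58  1.81]
0.022969159823371055 [-0.37748736  0.32527922 -3.17719087] 5.9917
```

View pics/w2.png

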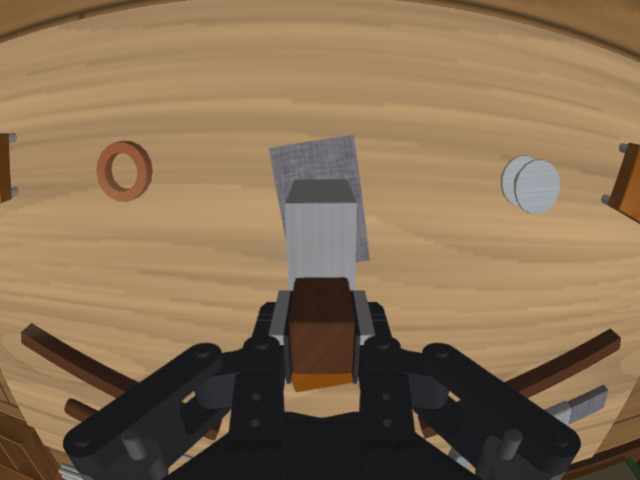

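View pics/s2.png

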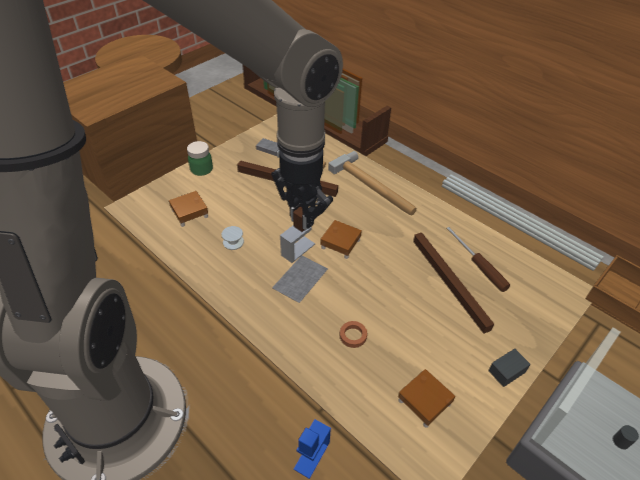

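```bash
cat >> h.py <<'E'
OFF=.1373
def go(x,y,bz,ph,v=.15,**k): return env.movel([x,y,bz+OFF],v,rot=quat(np.pi+ph),**k)
def fz(n=8):
    f=[]
    for _ in range(n): env.dwell(.05); f.append(env.get_state()['force'])
    return np.mean(f,0)
def pick(c,phd,push=.001,top=.09):
    ph=np.deg2rad(phd);u=np.array([np.cos(ph),np.sin(ph)]);c=np.array(c)
    s=c-.075*u
    go(*s,top,ph); env.dwell(.3); f0=fz()
    go(*s,.0095,ph,.1)
    t=c+(.002+push)*u
    r=go(*t,.0095,ph,.06,stop_force=6); p=env.get_state()
    print('slid',r,p['tcp_pos'],'dist to go',(t-p['tcp_pos'][:2])@u,'F',p['force'].round(2))
    if r: return None
    go(*t,.05,ph,.06); env.dwell(.4); f1=fz()
    m=-(f1-f0)[2]/9.81
    print('f0',f0.round(2),'f1',f1.round(2),'mass',m, 't',env.get_state()['time'])
    return m
def slabs(n='side'):
    return [(o['c'].round(4),o['size'].round(3),round(o['ang'],1),round(o['zt'],3)) for o in objs(n,box=(.3,.75,-.42,.42)) if .03<o['zt']<.045 and .05<o['size'].min()<.09 and o['size'].max()<.09]
E
python3 - <<'E'
from h import *
for s in slabs('scene'): print(s)
print(pick((.5722,-.0019),15.1))
p,d=camera('side');cv2.imwrite('pics/s3.png',p)
p,d=camera('wrist');cv2.imwrite('pics/w3.png',p)
E
```

```text
(array([ 0.395 , -0.3621]), array([0.073, 0.072]), 86.6, np.float64(0.037))
(array([ 0.574 , -0.0007]), array([0.074, 0.071]), 16.5, np.float64(0.037))
(array([0.3947, 0.3218]), array([0.072, 0.075]), 75.4, np.float64(0.037))
slid False [ 0.57484457 -0.001278    0.1468078 ] dist to go 0.00028470502847872226 F [-0.45 -0.64 -2.42]
f0 [ 0.32  0.55 -2.38] f1 [ 0.   -0.19 -5.32] mass 0.29966274795167624 t 11.4083
0.29966274795167624
```

View pics/s3.png

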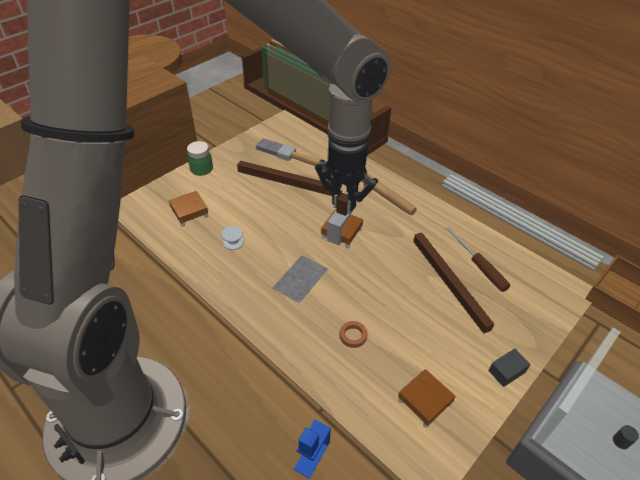

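View pics/w3.png

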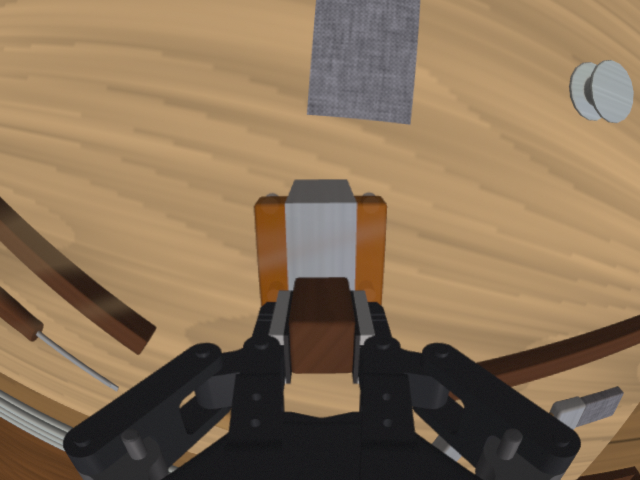

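```bash
cat >> h.py <<'E'
LATH=dict(L=(np.array([.6358,.2385]),23.4),R=(np.array([.6516,-.2420]),-22.7))
def place(side,y,gap=.012,hold=False):
    c,a=LATH[side];a=np.deg2rad(a);n=np.array([np.cos(a),np.sin(a)]);t=np.array([-n[1],n[0]])
    face=c-.010*n
    P=lambda sx:face+y*t+(sx+.002)*n     # lifter origin for slab centre sx, at heel
    q=P(-.035-gap)
    cur=env.get_state()['tcp_pos']; ph0=None
    env.movel([cur[0],cur[1],.10+OFF],.12)
    print('air mass check F',fz().round(2))
    go(*q,.10,a,.15); go(*q,.03,a,.10); go(*q,.0105,a,.04); env.dwell(.2)
    print('down F',env.get_state()['force'].round(2))
    r=go(*P(-.0315),.0105,a,.03,stop_force=5)
    p=env.get_state();d=(p['tcp_pos'][:2]-face)@n-.002
    print('push stop',r,'slab x est',d,'F',p['force'].round(2))
    if hold: return
    b=P(-.035-.085)
    go(*b,.0105,a,.08); go(*b,.09,a,.15); print('t',env.get_state()['time'])
E
python3 - <<'E'
from h import *
place('R',.08)
for n in('scene','side'):
  for s in slabs(n): print(n,s)
p,d,W=cloud('wrist');cv2.imwrite('pics/w4.png',p)
p,d=camera('side');cv2.imwrite('pics/s4.png',p)
E
```

```text
air mass check F [-0.23 -0.08 -5.5 ]
down F [-0.11  0.08 -2.11]
push stop True slab x est -0.03482422332697316 F [-1.27  0.1  -3.29]
t 17.7
scene (array([ 0.3945, -0.3612]), array([0.074, 0.073]), 84.5, np.float64(0.037))
scene (array([0.3952, 0.322 ]), array([0.072, 0.075]), 75.8, np.float64(0.037))
side (array([0.3933, 0.3187]), array([0.075, 0.071]), 74.7, np.float64(0.039))
side (array([ 0.3934, -0.3647]), array([0.071, 0.074]), 84.0, np.float64(0.04))
```

View pics/w4.png

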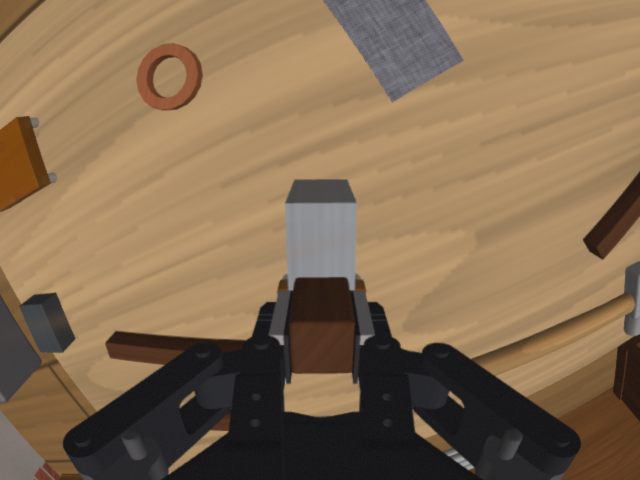

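View pics/s4.png

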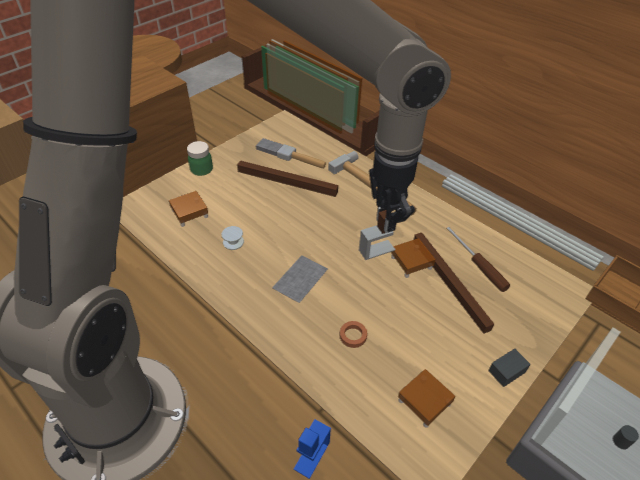

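```bash
python3 - <<'E'
from h import *
print(pick((.3938,-.3630),-4.9))
print(st()['qpos'].round(2))
p,d=camera('side');cv2.imwrite('pics/s5.png',p)
for s in slabs('scene'): print(s)
p,d=camera('wrist');cv2.imwrite('pics/w5.png',p)
E
```

```text
slid False [ 0.3964013  -0.36330612  0.14680128] dist to go 0.00038205790059604104 F [ 0.4   0.43 -2.21]
f0 [-0.08  0.16 -2.53] f1 [ 0.28 -0.21 -4.61] mass 0.21272171319221797 t 25.0583
0.21272171319221797
[ 0.12  0.47  0.65  2.02 -0.4   0.78  2.49]
(array([0.3951, 0.3215]), array([0.072, 0.073]), 75.0, np.float64(0.037))
```

View pics/w5.png

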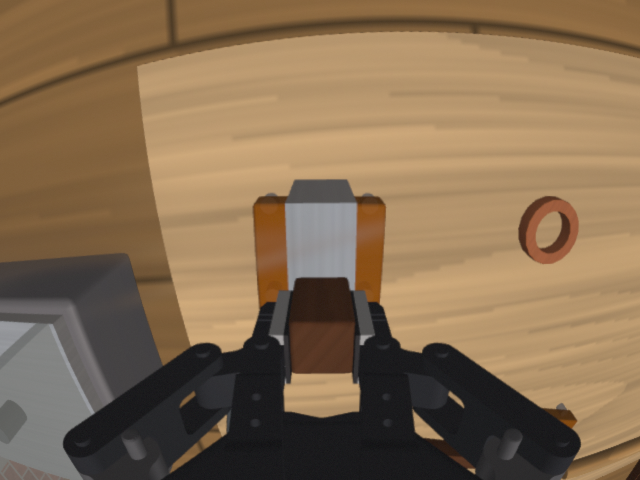

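View pics/s5.png

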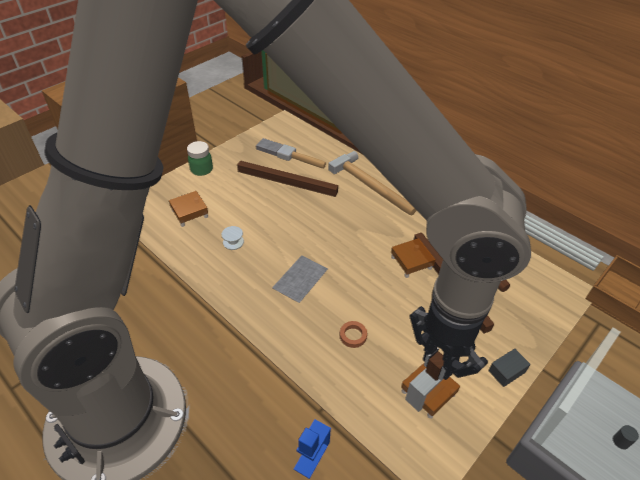

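```bash
python3 - <<'E'
from h import *
place('R',-.015)
for n in('scene','side'):
  for s in slabs(n): print(n,s)
c=(.3933,.3200)
go(.40,.05,.12,0,.2)
p,d=camera('side');cv2.imwrite('pics/s6.png',p)
for n in('scene','side'):
  for s in slabs(n): print(n,s)
E
```

```text
air mass check F [ 0.08 -0.21 -4.82]
down F [-0.34  0.78 -1.68]
push stop True slab x est -0.034508224004093445 F [-0.52 -0.64 -2.2 ]
t 31.95
scene (array([0.3945, 0.322 ]), array([0.072, 0.073]), 74.9, np.float64(0.037))
side (array([0.3932, 0.3183]), array([0.075, 0.07 ]), 74.9, np.float64(0.039))
scene (array([0.3945, 0.3216]), array([0.072, 0.073]), 75.2, np.float64(0.037))
side (array([0.3934, 0.3186]), array([0.075, 0.07 ]), 74.4, np.float64(0.039))
```

View pics/s6.png

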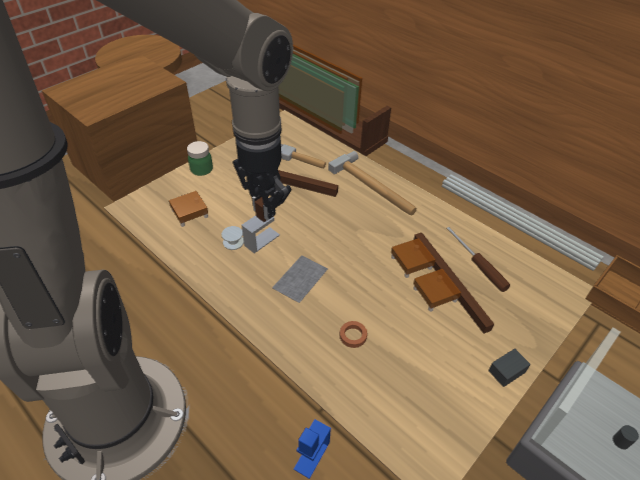

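```bash
python3 - <<'E'
from h import *
print(pick((.3933,.3201),-14.6))
print(st()['qpos'].round(2))
p,d=camera('wrist');cv2.imwrite('pics/w7.png',p)
E
```

```text
slid False [0.39576046 0.31942313 0.14670744] dist to go 0.0004483753276699577 F [-1.46 -0.12 -2.79]
f0 [ 0.52 -0.22 -2.17] f1 [ 0.15  0.21 -7.89] mass 0.582986114733021 t 40.6833
0.582986114733021
[-1.15  0.38  0.43  2.08 -0.24  0.73  0.75]
```

View pics/w7.png

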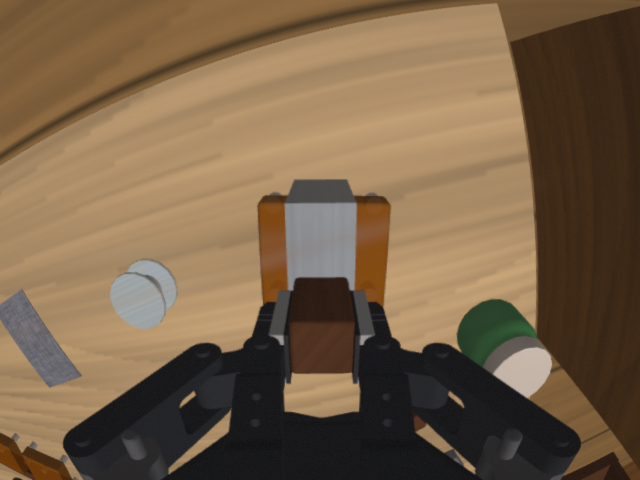

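Heavy (0.58 kg): left lath, y = 0. Then I look with the wrist camera before putting the lifter back.

```bash
python3 - <<'E'
from h import *
place('L',0.0)
go(.43,0.0,.13,0,.2)
p,d=camera('side');cv2.imwrite('pics/s8.png',p)
# lift wrist: view both rows
for n in('side','scene','wrist'):
    p,d,W=cloud(n)
    if n=='wrist': cv2.imwrite('pics/w8.png',p)
    for k,(c,a) in LATH.items():
        a=np.deg2rad(a);nn=np.array([np.cos(a),np.sin(a)]);t=np.array([-nn[1],nn[0]])
        L=(W[...,:2]-(c-.01*nn))@np.stack([nn,t],1)
        m=(W[...,2]>.032)&(W[...,2]<.05)&(L[...,0]>-.12)&(L[...,0]<.0)&(abs(L[...,1])<.16)
        nl,l,s_,ce=cv2.connectedComponentsWithStats(m.astype(np.uint8),connectivity=4)
        for i in range(1,nl):
            if s_[i,4]<150: continue
            print(n,k,s_[i,4],cv2.minAreaRect((L[l==i]*1000).astype(np.float32)))
        m=(W[...,2]>.024)&(W[...,2]<.034)&(L[...,0]>-.01)&(L[...,0]<.04)&(abs(L[...,1])<.15)
        if m.sum()>100: print('  lath',m.sum(),np.percentile(L[m][:,0],[1,50,99]).round(4))
E
```

```text
air mass check F [ 0.    0.08 -7.94]
down F [ 0.47 -0.69 -1.92]
push stop True slab x est -0.03426794133162335 F [ 0.66  0.47 -2.33]
t 47.3417
side L 151 ((-35.24135971069336, -113.29351806640625), (72.10009002685547, 23.779138565063477), 5.938340663909912)
  lath 297 [-0.0037  0.0079  0.0222]
side R 847 ((-35.958824157714844, 78.74371337890625), (71.84188842773438, 74.66046905517578), 0.7649627327919006)
side R 976 ((-35.5871696472168, -17.069442749023438), (71.0179443359375, 71.96519470214844), 0.4284840524196625)
  lath 924 [-0.0061  0.0098  0.0206]
scene L 811 ((-34.70192337036133, -85.81156921386719), (69.35908508300781, 69.6642837524414), 0.07705876976251602)
  lath 1308 [-0.002   0.0128  0.0229]
scene R 528 ((-34.92876052856445, -13.825069427490234), (69.39817810058594, 74.85353088378906), 0.3297179639339447)
scene R 617 ((-34.96323776245117, 81.60072326660156), (69.4421157836914, 74.0379867553711), 0.22035957872867584)
  lath 729 [-0.0082  0.0095  0.0204]
  lath 1521 [-0.0005  0.0066  0.02  ]
wrist R 2343 ((-35.68793869018555, -14.752922058105469), (71.20122528076172, 70.7490005493164), 0.01570679061114788)
  lath 1063 [-0.0008  0.0089  0.0196]
```

View pics/s8.png

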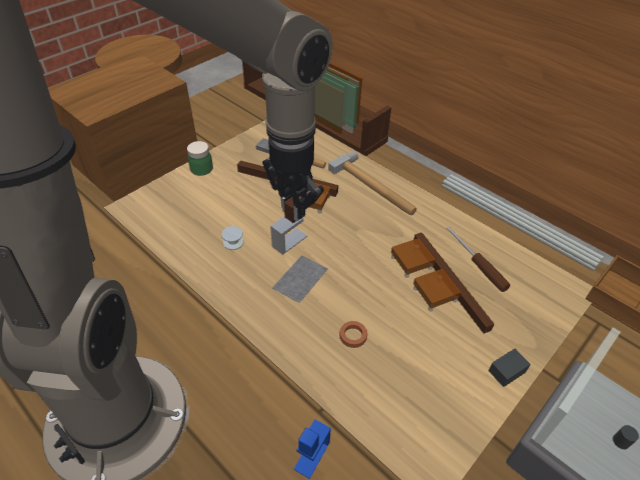

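View pics/w8.png

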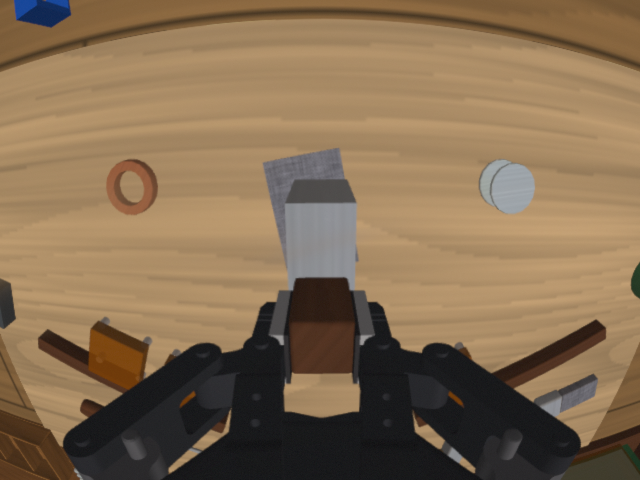

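```bash
cat > chk.py <<'E'
from h import *
def chk(n,fn=None):
    p,d,W=cloud(n)
    if fn: cv2.imwrite(fn,p)
    for k,(c,a) in LATH.items():
        a=np.deg2rad(a);nn=np.array([np.cos(a),np.sin(a)]);t=np.array([-nn[1],nn[0]])
        L=(W[...,:2]-(c-.01*nn))@np.stack([nn,t],1)
        m=(W[...,2]>.033)&(W[...,2]<.05)&(L[...,0]>-.14)&(L[...,0]<.0)&(abs(L[...,1])<.16)
        nl,l,s_,ce=cv2.connectedComponentsWithStats(m.astype(np.uint8),connectivity=4)
        for i in range(1,nl):
            if s_[i,4]<300: continue
            r=cv2.minAreaRect((L[l==i]*1000).astype(np.float32))
            print(n,k,s_[i,4],np.round(r[0],1),np.round(r[1],1),round(r[2],2),'pct x',(np.percentile(L[l==i][:,0],[1,99])*1000).round(1))
        m=(W[...,2]>.026)&(W[...,2]<.034)&(L[...,0]>-.003)&(L[...,0]<.04)&(abs(L[...,1])<.13)
        if m.sum()>100: print('  lath',m.sum(),np.percentile(L[m][:,0],[1,50,99]).round(4))
E
python3 - <<'E'
from chk import *
a=np.deg2rad(11)
go(.438,-.0066,.06,a,.12)
r=go(.438,-.0066,.0055,a,.05,stop_force=4); print(r,st()['tcp_pos'],st()['force'])
env.grip(.06)
x,y,z=st()['tcp_pos']
env.movel([x,y,.26],.12)
env.reach([.46,.10,.36],quat(np.pi))
chk('wrist','pics/w9.png'); chk('side','pics/s9.png')
print(st()['time'])
p,d,W=cloud('wrist')
reg=(abs(W[...,0]-.43)<.07)&(abs(W[...,1])<.05)
for lo,hi in((.05,.07),(.09,.12)):
    q=W[reg&(W[...,2]>lo)&(W[...,2]<hi)]
    if len(q): print(lo,len(q),np.median(q[:,2]),cv2.minAreaRect((q[:,:2]*1000).astype(np.float32)))
E
```

```text
True [ 0.43774615 -0.00672118  0.14433632] [-0.94870571  0.63783808  5.73647119]
wrist L 2663 [-35.1 -85.8] [70.1 70.3] 0.1 pct x [-69.1  -1. ]
  lath 1714 [0.0001 0.0101 0.0205]
wrist R 1678 [-35.7 -14.6] [71.2 71.1] 0.34 pct x [-70.1  -1.5]
wrist R 1848 [-35.9  80.6] [71.2 70.6] 0.32 pct x [-70.3  -2.3]
  lath 1055 [-0.0006  0.0098  0.0196]
side L 586 [-36.2 -87.4] [70.5 71.4] 89.79 pct x [-70.7  -0.9]
  lath 526 [-0.0019  0.0094  0.0213]
side R 825 [-35.7  78.7] [73.  71.1] 89.3 pct x [-70.2  -1.3]
side R 969 [-35.7 -16.4] [73.1 70.6] 89.99 pct x [-69.9  -1.3]
  lath 836 [-0.0009  0.0103  0.021 ]
52.7833
0.05 1144 0.06343491950005065 ((421.4748840332031, -9.869483947753906), (57.31212615966797, 31.069095611572266), 11.308353424072266)
0.09 721 0.10309127364043115 ((437.4220886230469, -6.495285987854004), (24.61936378479004, 24.39299964904785), 10.432437896728516)
```

View pics/w9.png

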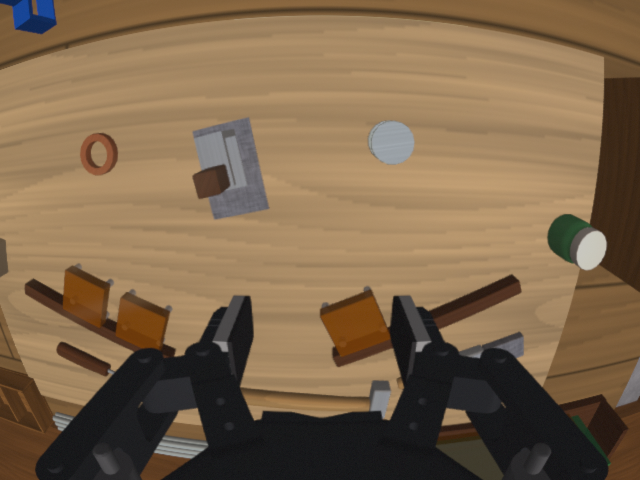

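View pics/s9.png

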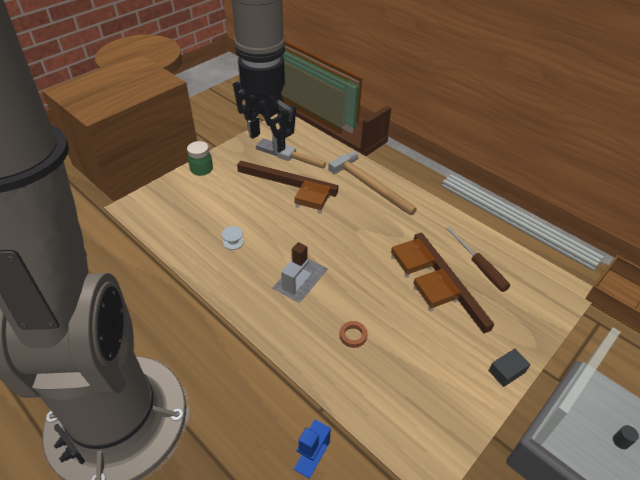

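```bash
python3 - <<'E'
from chk import *
env.dwell(1.0)
chk('wrist'); job.job_done(); print(st()['time'])
E
```

```text
wrist L 2665 [-35.1 -86.2] [70.2 71.1] 0.05 pct x [-69.   -1.2]
  lath 1728 [-0.      0.01    0.0203]
wrist R 1668 [-35.5 -14.6] [71.2 71. ] 89.67 pct x [-70.2  -1.4]
wrist R 1853 [-35.8  81.1] [71.7 70.3] 0.72 pct x [-70.4  -2. ]
  lath 1083 [-0.0007  0.0099  0.02  ]
the job is handed in; nothing more can be done
the job is handed in; nothing more can be done
```

All three slabs have been weighed on the lifter and set against their laths, and the lifter is back on its mat; I handed the job in about 54 s into the 210 s limit.

| Slab (start position) | Weight felt | Lath | Centre in front of face | Position along lath | Out of square |
|---|---|---|---|---|---|
| middle | about 0.30 kg | right | 35.8 mm | +81 mm | under 1° |
| right | about 0.22 kg | right | 35.5 mm | −15 mm | under 1° |
| left | about 0.58 kg | left | 35.1 mm | −86 mm | under 1° |

The positions come from the last wrist-camera check, and the side camera agreed to within about 2 mm. The lifter stands upright with its block within 1 mm of the mat's centre, and the gripper was open and clear of everything.

**One disagreement:** I set the heavy slab at the middle of the left lath (0 mm). The next look found it about 86 mm along the lath, probably the announced knock. It was still butted, square and inside the ±125 mm limit, and two further checks showed it at rest, so I left it there.

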